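# Stand the honey dipper in the steriliser and hold the lever down at its third click

### The job

Lift the wooden honey dipper out of its sloping drying cradle and stand it upright in the steriliser's steel holder cup, grooved head down on the cup's floor, and let go of it. Only then press the steriliser's spring-loaded lever down past its first and second clicks to the third, at the bottom of its travel, and keep it held down there: the program finishes while the robot is still holding the lever down, as it springs back up when let go. Do not push about or tip the mug, the jar or the bowl.

Things in the scene. Friction and masses are not known exactly. Their poses are not given: they have to be found in the camera images.
- dipper_mid (a point): Middle of the loose wooden honey dipper, a round stick 190 mm long, about 60 g; this point is on its axis, 95 mm from either end. Its own z axis runs from the grooved head (26 mm diameter, the first 45 mm) to the end of the plain handle (13 mm diameter, the other 145 mm). A good grip is 50 to 60 mm from this point towards the handle end.
- dipper_foot (a point): Centre of the flat end of the dipper's grooved head, on its axis, 95 mm from dipper_mid.
- dipper: The same honey dipper; origin at dipper_foot, z along the stick towards the handle end. At the start it lies in the cradle, leaning 40 degrees from vertical, head down, handle end up and leaning roughly towards the robot; the 90 mm nearest the handle end stand clear of the cradle.
- cradle: Fixed aluminium drying cradle, base plate 130 x 90 x 8 mm, carrying the lower 100 mm of the dipper in a sloping open trough (38 mm wide round the head, and a 26 mm wide notch under the handle, 87 to 101 mm from the foot). Highest point 110 mm. The dipper lifts out straight up; drawn along its own length, its head catches on the notch. Origin under the centre of the base plate, z up; the dipper leans towards the cradle's own -x.
- steriliser: Fixed white cutlery steriliser, 160 (its x) by 270 (its y) mm, origin under its centre, z up, front facing its own -x. Base 40 mm high; on the +y half a steel holder cup; on the -y half (y from -135 to -15 mm) a tower 130 mm high, with the black lever at the front.
- cup_floor (a point): Centre of the inner floor of the steel holder cup, 45 mm above the work surface. The cup is round and open at the top: inside diameter 36 mm, wall 4 mm, inside depth 80 mm.
- cup_rim (a point): Centre of the cup's mouth, 125 mm above the work surface, 80 mm above cup_floor.
- lever_top (a point): Middle of the flat top face of the black lever paddle (36 mm wide, standing 40 mm out from the tower's front face, 8 mm thick); it moves with the lever. At rest it is 125 mm above the work surface, 5 mm below the tower's top and 26 mm in front of the tower's front face.
- lever (a joint): Travel of the lever straight down in m: 0 at rest (up), clicks at 0.012, 0.024 and 0.036, hard stop at 0.038. The spring pushes it up with about 6 N at rest and 12 N at the bottom; each click adds up to 3 N on the way. It returns to 0 when let go.
- mug: Bystander: white mug, 80 mm wide, 90 mm high, origin under its centre. Leave it alone.
- jar: Bystander: amber jar with a steel cap, 70 mm wide, 110 mm high, origin under its centre. Leave it alone.
- bowl: Bystander: white bowl, 120 mm wide, 50 mm high, origin under its centre. Leave it alone.

How it is judged:
By the outcome, as a careful person would: the job done as asked, in the order asked, and still so for the second after the job is handed in, while the arm keeps its last pose, push and grip.
It also fails if it takes over 58 s, if anything falls off the work surface, if the arm or the gripper's body presses on something with over 40 N, if the wrist force passes 120 N, or if a joint passes its speed limit or range.

### The arm

A 6-joint arm with a two-finger parallel gripper is mounted at the origin on the work surface. World frame = base frame: x ahead of the robot, y to its left, z up, the work surface at z = 0. Lengths are in m, angles in degrees, forces in N, time in s.
With the tool pointing down it reaches from about 0.325 to 0.9 m from the base axis. Payload 6.1 kg.
Tool frame: the origin (TCP) lies midway between the tips of the shut fingers; the grasp point (between the pads) lies 19 mm behind it; z points along the fingers, y is the line along which they close (so a half turn about z gives the same grasp; the last joint's range is limited). The gripper opens to 87 mm and grips with 3 to 60 N. Pads are 19 mm wide; open, the fingers measure 117 mm over their backs; the gripper's body (75 mm by 190 mm) begins 51 mm behind the grasp point.
Start: joints at [68.807, 12.628, 87.462, -0, 79.91, -7.225], TCP at [0.151, 0.607, 0.223] pointing down, gripper open.
Joint ranges: [-170.65, 170.65], [-52.31, 119.04], [5.05, 147.46], [-71.25, 251.25], [11.57, 151.72], [-153.62, 153.62]. Speed limits (degrees/s): [147.25, 147.25, 172.46, 180, 180, 180].

### API

Orientations are given as a 3x3 rotation matrix whose columns are the frame's x, y, z axes.
In Python, from cell import * gives the robot as it stands. The module is installed in compiled form; this text tells all that it offers.
- The arm moves only by the tool jog_arm, never from a script. Its arguments are lists of equal length, an entry for each row: "linear": the shift along the tool's x, y, z in m, a list of three; "dr": the turn, a rotation vector about the tool's x, y, z in degrees, a list of three. In form: {"linear": [[tx, ty, tz], ...], "dr": [[rx, ry, rz], ...]}. A call has 1 to 20 rows; each row shifts and turns the commanded pose from where the row before left it, along the tool's axes as they then stand; what a row does not reach is not made up. A row lasts 1/10 s, in which the tool goes at most 50 mm and 8.59 degrees, less where a joint would pass 70% of its speed; a pose out of reach is approached as far as the arm can. A call with a gripper value outside its range is refused whole. "fingers" is the finger opening in m, from 0 to 0.087, set as the call begins (left out, the last holds). The fingers move at their own pace and stop on an object; "grip_force" is the grip in N (left out, the last holds). Time passes only in rows, so rows that do not move let the fingers close. It gives the time, the measured TCP pose, the force, the opening and the grip force at its end, in the units of the state.
- get_obs(): the state, without advancing time (a new reading comes with each control period).
- camera(name): name is "side" or "top" or "wrist"; returns the picture (400x640x3 uint8, red, green, blue); there is no depth.
- camera_info(name): a dict with "camera_matrix" (3x3 intrinsics, pixels), "dist_coeffs" ([k1, k2, p1, p2, k3] as OpenCV has them; the pictures are not rectified), "T" (4x4, takes a point from camera to world coordinates). Camera axes: x right, y down, z forward; pixel columns grow to the right and rows downward; lengths in m; the calibration is good to about 2 mm. A picture is of the moment at which its call begins: read the wrist's pose just before it. camera_info takes no time and is no camera call; for the wrist camera it gives the pose at the moment of the call.
- hand_in(): hands the job in; it is judged then, once.
Trained networks look in the newest picture that a camera, given by its name, has taken for a name from the list of things; names that differ only in an ending like _2 or _b are one class to them, and where a whole thing is asked for, a point or a joint stands for the part that bears it (a point fixed in the world has none). Each returns a list of dicts, best first, with "score" (0 to 1); they miss things now and then, are a little off and sometimes report something else, mostly with a low value. They report only what shows in the picture. A call takes as long as a camera call.
- recognise(target, camera): "box" ([centre column, centre row, width, height] as shares, 0 to 1, of the picture: columns of its width, rows of its height, round what is visible of it).
- tip_of(target, camera): "point" ([column, row] as shares, 0 to 1, of the picture: columns of its width, rows of its height: a listed point, or the origin of a listed thing).
The state is a dict: "time_s": time; "q": joint angles; "dq": joint speeds; "effort": joint torques, N m; "tcp_pos": TCP position; "tool_rot": TCP orientation; "wrist_force": force on the tool from outside, world axes, zero at the start; "wrist_torque": the same for the moment, N m; "width": finger opening in m; "grasp_force": force on a finger pad.
Only numpy, scipy, OpenCV 4.12 (cv2) and the standard library are available. Lean on these libraries where they do the work, as an engineer would, in place of code of your own. Each camera call takes 0.05 s, during which the arm holds its last target. There are 200 camera calls.

## Working session

There is one attempt and no reset: what is moved stays moved. The work goes in short steps, Python scripts to look and compute and a tool call to move; the robot and the scene stay as the last step left them, time stands still between calls to the robot, and variables do not carry over. Pictures are saved under pics/ and viewed, at most 10 in all, crops included, and the job is handed in when it is done.

Besides the shell and the picture viewer there is one more tool, called after "Call:" as name(argument=value, ...) on one line, values as JSON. jog_arm: Moves the arm, as the interface text tells. Its arguments: {"type":"object","properties":{"linear":{"type":"array","items":{"type":"array","items":{"type":"number"}}},"dr":{"type":"array","items":{"type":"array","items":{"type":"number"}}},"fingers":{"type":"number"},"grip_force":{"type":"number"}},"required":["linear","dr"]}

```bash
mkdir -p pics
cat > h.py <<'E'
from cell import *
import numpy as np, cv2
def ray(cam,px):
    i=camera_info(cam); K=np.array(i["camera_matrix"]); d=np.array(i["dist_coeffs"]); T=np.array(i["T"])
    u=cv2.undistortPoints(np.array([[px]],float),K,d)[0,0]
    r=T[:3,:3]@np.array([u[0],u[1],1]); return T[:3,3],r/np.linalg.norm(r)
def onz(cam,px,z):
    o,r=ray(cam,px); return o+r*(z-o[2])/r[2]
def tri(obs):
    A=np.zeros((3,3));b=np.zeros(3)
    for o,r in obs:
        P=np.eye(3)-np.outer(r,r);A+=P;b+=P@o
    x=np.linalg.solve(A,b); return x,[round(1000*np.linalg.norm((np.eye(3)-np.outer(r,r))@(x-o)),1) for o,r in obs]
def proj(cam,X):
    i=camera_info(cam);T=np.linalg.inv(np.array(i["T"]))
    return cv2.projectPoints(np.array(X,float).reshape(-1,1,3),cv2.Rodrigues(T[:3,:3])[0],T[:3,3],np.array(i["camera_matrix"]),np.array(i["dist_coeffs"]))[0][:,0]
E
python3 - <<'E'
from h import *
np.set_printoptions(precision=3,suppress=True)
for c in ["side","top"]:
    im=camera(c); cv2.imwrite(f"pics/{c}0.png",im[:,:,::-1]); print(c,np.array(camera_info(c)["T"]))
pts={}
for t in ["dipper_mid","dipper_foot","cradle","steriliser","cup_floor","cup_rim","lever_top","mug","jar","bowl"]:
    ob=[]
    for c in ["side","top"]:
        r=tip_of(t,c)
        for k in r[:2]: print(t,c,round(k["score"],2),(np.array(k["point"])*[640,400]).round(1))
        if r: ob.append(ray(c,np.array(r[0]["point"])*[640,400]))
    if len(ob)==2: print("   ",*tri(ob))
o=get_obs(); print(o["time_s"],o["tcp_pos"],np.array(o["tool_rot"]))
E
```

```text
side [[ 0.92  -0.236  0.312  0.156]
 [-0.391 -0.585  0.71  -1.061]
 [ 0.015 -0.776 -0.631  1.016]
 [ 0.     0.     0.     1.   ]]
top [[ 0.015 -0.984  0.176  0.319]
 [-1.    -0.016 -0.005 -0.004]
 [ 0.008 -0.176 -0.984  1.637]
 [ 0.     0.     0.     1.   ]]
dipper_mid side 0.49 [320.9 228.4]
dipper_mid top 0.66 [357.4 216.5]
    [ 0.536 -0.187  0.105] [np.float64(5.0), np.float64(5.0)]
dipper_foot side 0.17 [275.6 178. ]
dipper_foot top 0.57 [357.1 201.2]
dipper_foot top 0.34 [357.5 210. ]
    [ 0.477 -0.147  0.339] [np.float64(73.3), np.float64(73.3)]
cradle side 0.74 [329.4 250.2]
cradle side 0.72 [286.6 171.2]
cradle top 0.58 [355.1 211.2]
cradle top 0.34 [432.8 243.8]
    [ 0.574 -0.191 -0.016] [np.float64(2.5), np.float64(2.5)]
steriliser side 0.55 [293.6 185.7]
steriliser top 0.84 [261.  208.5]
    [0.577 0.212 0.   ] [np.float64(3.4), np.float64(3.4)]
cup_floor side 0.77 [284.2 167.1]
cup_rim side 0.66 [283.5 153.2]
cup_rim top 0.7 [238.7 206.5]
    [0.562 0.282 0.133] [np.float64(1.9), np.float64(1.9)]
lever_top side 0.5 [276.7 179.9]
lever_top top 0.48 [278.9 225. ]
    [0.486 0.125 0.118] [np.float64(4.9), np.float64(4.9)]
mug side 0.66 [328.9 333.4]
mug top 0.63 [431.4 244.3]
    [ 0.433 -0.51  -0.006] [np.float64(0.7), np.float64(0.7)]
jar side 0.73 [354.7 198.6]
jar top 0.64 [304.8 159.1]
jar top 0.31 [239.1 204.4]
    [ 0.795  0.03  -0.002] [np.float64(1.2), np.float64(1.2)]
bowl side 0.61 [239.1 157.6]
bowl top 0.65 [179.3 249.3]
    [ 0.405  0.547 -0.012] [np.float64(7.6), np.float64(7.6)]
1.1 [0.151 0.607 0.223] [[-0.97   0.241 -0.   ]
 [ 0.241  0.97   0.   ]
 [ 0.    -0.    -1.   ]]
```

```bash
python3 -c "
import cv2,numpy as np
cv2.imwrite('pics/both0.png',cv2.resize(np.vstack([cv2.imread('pics/side0.png'),cv2.imread('pics/top0.png')]),(480,600),interpolation=cv2.INTER_AREA))"
```

```text
(no output)
```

View pics/side0.png

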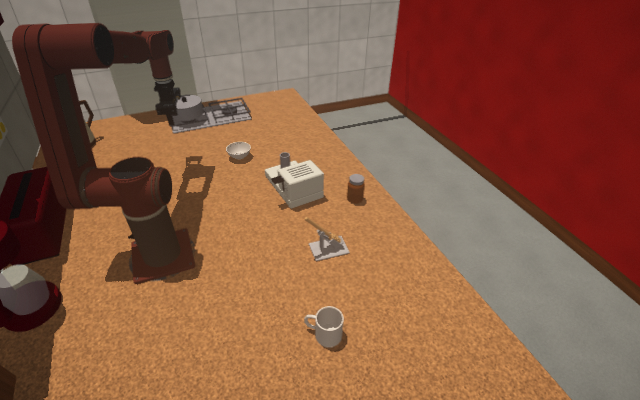

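View pics/top0.png

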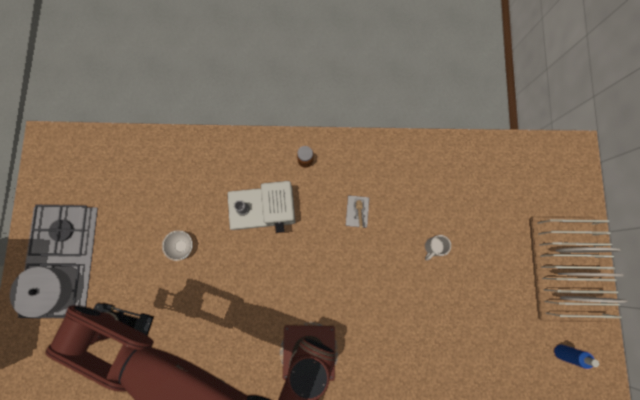

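The side view shows the dipper in its cradle at about (325,238), the steriliser at (297,185) with the cup at (285,158), the mug at (328,328), the jar at (356,188) and the bowl at (238,151). The top view has the cradle at (357,211), the cup at (241,207) and the lever at (280,227). The network estimates agree with both pictures.

Run:
```python
from h import *
np.set_printoptions(precision=4,suppress=True)
o=get_obs();R=np.array(o["tool_rot"]);p=np.array(o["tcp_pos"]);T=np.array(camera_info("wrist")["T"])
print(R.T@T[:3,:3],R.T@(T[:3,3]-p),camera_info("wrist")["camera_matrix"])
for w in [(.44,.2,.40)]: print(R.T@(np.array(w)-p), R)
```

```text
[[-0.0006 -0.9556 -0.2946]
 [ 1.     -0.0009  0.0009]
 [-0.0011 -0.2946  0.9556]] [ 0.0807  0.0016 -0.1605] [[331.3955   0.     320.6901]
 [  0.     331.3955 200.9193]
 [  0.       0.       1.    ]]
[-0.3787 -0.3247 -0.1775] [[-0.9704  0.2414 -0.    ]
 [ 0.2414  0.9704  0.    ]
 [ 0.     -0.     -1.    ]]
```

Call:
jog_arm(linear=[[-0.015,-0.013,-0.015],[-0.03,-0.026,-0.015],[-0.032,-0.027,-0.015],[-0.032,-0.027,-0.015],[-0.032,-0.027,-0.015],[-0.032,-0.027,-0.015],[-0.032,-0.027,-0.015],[-0.032,-0.027,-0.015],[-0.032,-0.027,-0.015],[-0.032,-0.027,-0.015],[-0.032,-0.027,-0.015],[-0.032,-0.027,-0.012],[-0.015,-0.013,0],[0,0,0],[0,0,0],[0,0,0],[0,0,0]], dr=[[0,0,0],[0,0,0],[0,0,0],[0,0,0],[0,0,0],[0,0,0],[0,0,0],[0,0,0],[0,0,0],[0,0,0],[0,0,0],[0,0,0],[0,0,0],[0,0,-7],[0,0,-7],[0,0,0],[0,0,0]])

```text
time_s: 2.8
tcp_pos: [0.4419, 0.2023, 0.3996]
tool_rot: [[-1.0, 0.003, 0.0], [0.003, 1.0, 0.0], [-0.0, 0.0, -1.0]]
wrist_force: [0.9, 0.5, -0.1]
width: 0.0871
grasp_force: 0.0
```

```bash
cat > look.py <<'E'
from h import *
import sys
np.set_printoptions(precision=4,suppress=True)
def look(n,names):
    o=get_obs(); im=camera("wrist"); cv2.imwrite(f"pics/{n}.png",im[:,:,::-1]); T=camera_info("wrist")["T"]
    print(o["time_s"],o["tcp_pos"],np.array(o["tool_rot"]).round(3).tolist(),o["wrist_force"])
    for t in names:
        for k in tip_of(t,"wrist")[:2]:
            px=np.array(k["point"])*[640,400]; print(t,round(k["score"],2),px.round(1),[(z,onz("wrist",px,z)[:2].round(4)) for z in ZS.get(t,[0])])
ZS=dict(cup_rim=[.125],cup_floor=[.045],lever_top=[.125],dipper_mid=[.09,.1],dipper_foot=[.02,.03])
E
python3 - <<'E'
from look import *
look("w1",["cup_rim","cup_floor","lever_top","steriliser","dipper_mid","dipper_foot","cradle"])
E
```

```text
2.8 [0.4419 0.2023 0.3996] [[-1.0, 0.003, 0.0], [0.003, 1.0, 0.0], [-0.0, 0.0, -1.0]] [ 0.8615  0.4904 -0.1147]
cup_rim 0.9 [378.7 250.3] [(0.125, array([0.5707, 0.2879]))]
cup_floor 0.84 [367.5 228.3] [(0.045, array([0.5685, 0.2825]))]
lever_top 0.65 [264.6 190.9] [(0.125, array([0.4814, 0.1278]))]
lever_top 0.2 [324.8 224.2] [(0.125, array([0.53, 0.21]))]
steriliser 0.59 [323.7 223.3] [(0, array([0.5767, 0.2098]))]
dipper_mid 0.91 [ 66.8 225.5] [(0.09, array([ 0.5471, -0.1996])), (0.1, array([ 0.5432, -0.191 ]))]
dipper_mid 0.62 [ 98.9 243.6] [(0.09, array([ 0.5778, -0.1511])), (0.1, array([ 0.5732, -0.1436]))]
dipper_foot 0.9 [ 95.9 242.9] [(0.02, array([ 0.6088, -0.2097])), (0.03, array([ 0.6042, -0.202 ]))]
cradle 0.65 [108.9 224.2] [(0, array([ 0.5795, -0.1905]))]
cradle 0.2 [101.  241.4] [(0, array([ 0.6147, -0.2138]))]
```

View pics/w1.png

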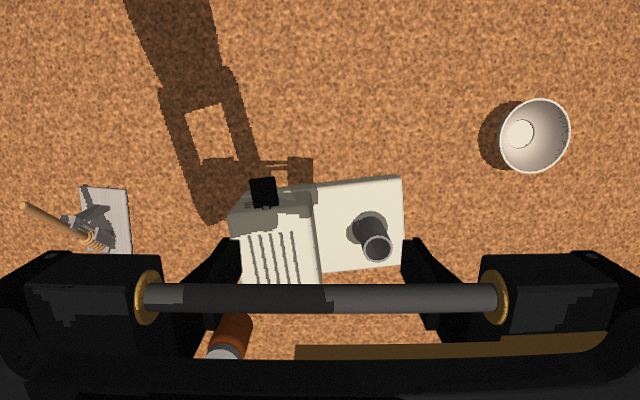

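The wrist view shows the cup mouth at (377,248), the lever paddle at (264,192), the dipper from (22,205) to (100,243) and the cradle plate at (108,220). The reports match what I see. Next is a closer look above the dipper.

Call:
jog_arm(linear=[[0,-0.02,0.003],[0,-0.04,0.005],[0,-0.042,0.006],[0,-0.042,0.006],[0,-0.042,0.006],[0,-0.042,0.006],[0,-0.042,0.006],[0,-0.042,0.006],[0,-0.04,0.006],[0,-0.03,0],[0,-0.01,0],[0,0,0],[0,0,0]], dr=[[0,0,0],[0,0,0],[0,0,0],[0,0,0],[0,0,0],[0,0,0],[0,0,0],[0,0,0],[0,0,0],[0,0,0],[0,0,0],[0,0,0],[0,0,0]])

```text
time_s: 4.5
tcp_pos: [0.4422, -0.1888, 0.3497]
tool_rot: [[-1.0, -0.001, 0.0], [-0.001, 1.0, 0.001], [-0.0, 0.001, -1.0]]
wrist_force: [0.3, 1.2, 1.0]
width: 0.0872
grasp_force: 0.0
```

Run:
```python
from look import *
look("w2",["dipper_mid","dipper_foot","cradle"])
```

```text
4.5 [ 0.4422 -0.1888  0.3497] [[-1.0, -0.001, 0.0], [-0.001, 1.0, 0.001], [-0.0, 0.001, -1.0]] [0.3013 1.1665 1.0201]
dipper_mid 0.91 [315.5 238.1] [(0.09, array([ 0.5455, -0.1935])), (0.1, array([ 0.5411, -0.1934]))]
dipper_foot 0.59 [312.4 256.1] [(0.02, array([ 0.6082, -0.1998])), (0.03, array([ 0.6031, -0.1996]))]
dipper_foot 0.19 [310.7 258.4] [(0.02, array([ 0.6123, -0.2026])), (0.03, array([ 0.6072, -0.2023]))]
cradle 0.91 [318.2 235.3] [(0, array([ 0.5798, -0.1905]))]
```

View pics/w2.png

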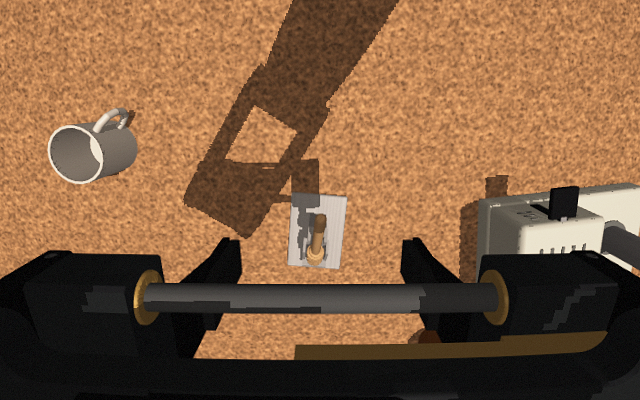

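The handle end is at (321,217), the head at (315,258), and the cradle plate corners are at about (292,193), (346,197), (340,268) and (288,265).

Run:
```python
from look import *
import cv2
for c in [(292,193),(346,197),(340,268),(288,265)]: print(c,onz("wrist",c,.008))
print("end",onz("wrist",(321,217),.169))
mid=np.array([.542,-.193,.098])
for yaw in (0,4,8,12):
    a=np.radians(yaw); d=np.array([-.643*np.cos(a),.643*np.sin(a),.766])
    print(yaw,proj("wrist",[mid-.095*d,mid,mid+.095*d]).round(1).tolist())
im=cv2.imread("pics/w2.png")[180:280,260:380]; cv2.imwrite("pics/w2c.png",cv2.resize(im,None,fx=6,fy=6,interpolation=cv2.INTER_CUBIC))
```

```text
(292, 193) [ 0.5043 -0.2318  0.008 ]
(346, 197) [ 0.5107 -0.1465  0.008 ]
(340, 268) [ 0.6365 -0.1535  0.008 ]
(288, 265) [ 0.631  -0.2417  0.008 ]
end [ 0.4859 -0.1864  0.169 ]
0 [[316.6, 254.8], [315.9, 238.1], [314.9, 213.2]]
4 [[314.0, 254.7], [315.9, 238.1], [318.8, 213.3]]
8 [[311.3, 254.4], [315.9, 238.1], [322.8, 213.7]]
12 [[308.7, 254.0], [315.9, 238.1], [326.6, 214.4]]
```

View pics/w2c.png

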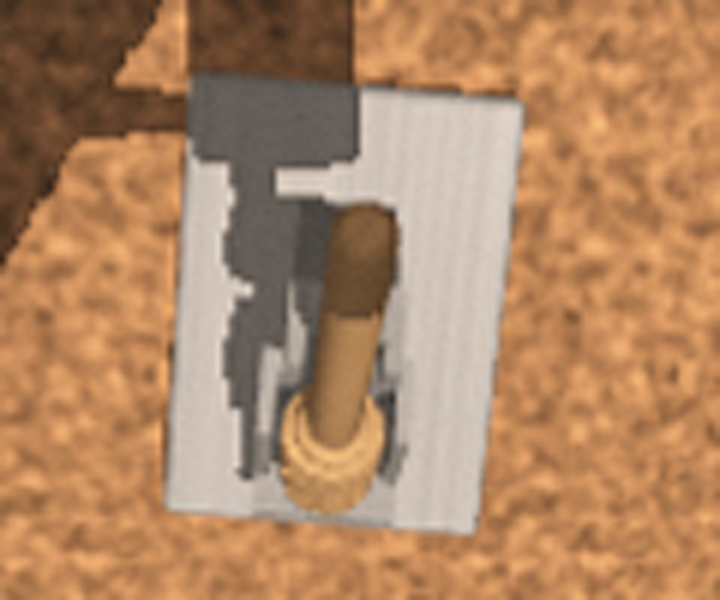

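The magnified crop gives the handle end face at about px (320,218) and a cradle yaw of about 4°. I'll grip coaxially with the tool z axis along −d, so tilting the tool to vertical stands the dipper up.

Call:
jog_arm(linear=[[0,0,0],[0,0,0],[0,0,0],[0,0,0],[0,0,0],[0,0,0],[0,0,0],[0.012,0.001,0.02],[0.018,0.001,0.027],[0.018,0.001,0.027],[0.018,0.001,0.027],[0.015,0.001,0.023],[0,0,0],[0,0,0]], dr=[[0,0,4.5],[0,-5,0],[0,-7,0],[0,-8,0],[0,-8,0],[0,-7,0],[0,-5,0],[0,0,0],[0,0,0],[0,0,0],[0,0,0],[0,0,0],[0,0,0],[0,0,0]])

```text
time_s: 6.1
tcp_pos: [0.4603, -0.1854, 0.203]
tool_rot: [[-0.764, 0.077, 0.641], [0.059, 0.997, -0.049], [-0.643, 0.001, -0.766]]
wrist_force: [-0.0, 0.0, -0.6]
width: 0.0871
grasp_force: 0.0
```

Run:
```python
from look import *
look("w3",["dipper_mid","dipper_foot","cradle"])
o=get_obs();p=np.array(o["tcp_pos"]);R=np.array(o["tool_rot"])
print("line ahead px",proj("wrist",[p+R[:,2]*s for s in (.041,.136,.231)]).round(1).tolist())
im=cv2.imread("pics/w3.png"); cv2.imwrite("pics/w3c.png",cv2.resize(im[100:350,200:440],None,fx=2.4,fy=2.4,interpolation=cv2.INTER_CUBIC))
```

```text
6.1 [ 0.4603 -0.1854  0.203 ] [[-0.764, 0.077, 0.641], [0.059, 0.997, -0.049], [-0.643, 0.001, -0.766]] [-0.0219  0.0393 -0.6276]
dipper_mid 0.82 [317.3 192.7] [(0.09, array([ 0.5675, -0.197 ])), (0.1, array([ 0.5528, -0.1957]))]
cradle 0.84 [318.6 136.9] [(0, array([ 0.5825, -0.1978]))]
line ahead px [[318.4, 229.4], [319.1, 190.8], [319.4, 169.8]]
```

View pics/w3c.png

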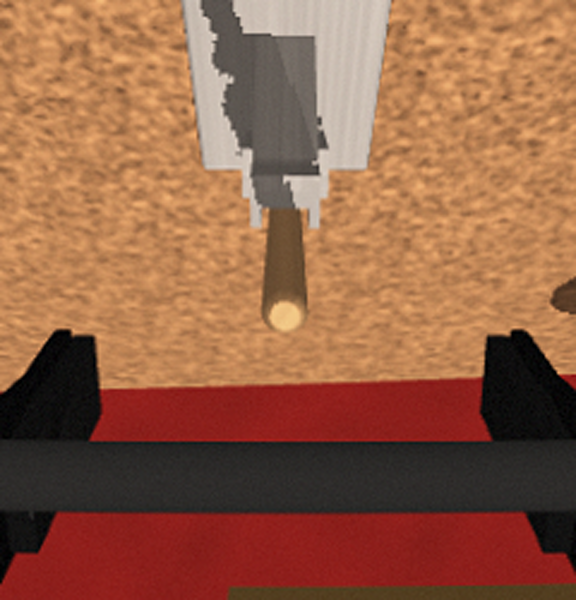

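The handle end is at px (319,232) against a predicted (318,229), so the tool is coaxial within about 2 mm. I'll advance and grip.

Call:
jog_arm(linear=[[-0.001,0,0.008],[0,0,0.015],[0,0,0.015],[0,0,0.015],[0,0,0.015],[0,0,0.015],[0,0,0.01],[0,0,0.005],[0,0,0],[0,0,0]], dr=[[0,0,0],[0,0,0],[0,0,0],[0,0,0],[0,0,0],[0,0,0],[0,0,0],[0,0,0],[0,0,0],[0,0,0]])

```text
time_s: 7.3
tcp_pos: [0.5268, -0.184, 0.1346]
tool_rot: [[-0.772, 0.09, 0.63], [0.067, 0.996, -0.06], [-0.633, -0.004, -0.775]]
wrist_force: [-0.0, 0.0, -0.6]
width: 0.0869
grasp_force: 0.0
```

Call:
jog_arm(linear=[[0,0,0],[0,0,0],[0,0,0],[0,0,0],[0,0,0],[0,0,0],[0,0,0],[0,0,0],[0,0,0],[0,0,0]], dr=[[0,0,0],[0,0,0],[0,0,0],[0,0,0],[0,0,0],[0,0,0],[0,0,0],[0,0,0],[0,0,0],[0,0,0]], fingers=0.005, grip_force=20)

```text
time_s: 8.3
tcp_pos: [0.5271, -0.1859, 0.1352]
tool_rot: [[-0.771, 0.092, 0.63], [0.066, 0.996, -0.065], [-0.634, -0.008, -0.774]]
wrist_force: [-2.3, -13.7, -2.3]
width: 0.0152
grasp_force: 7.1
```

Run:
```python
from look import *
o=get_obs()
for k,v in o.items(): print(k,np.array(v).round(3).tolist())
look("w4",["dipper_mid"]); s=camera("side")
w=cv2.imread("pics/w4.png")
s=cv2.resize(s[120:280,220:420,::-1],(640,512),interpolation=cv2.INTER_CUBIC)
cv2.imwrite("pics/c4.png",np.vstack([cv2.resize(w,(480,300)),cv2.resize(s,(480,300))]))
```

```text
time_s 8.3
q [-40.69, -16.151, 134.499, 39.845, 34.405, -153.561]
dq [-0.945, 0.077, -0.712, -1.246, -2.887, 0.085]
effort [7.458, -21.985, -33.271, 3.256, 2.279, 0.05]
tcp_pos [0.527, -0.186, 0.135]
tool_rot [[-0.771, 0.092, 0.63], [0.066, 0.996, -0.065], [-0.634, -0.008, -0.774]]
wrist_force [-2.318, -13.702, -2.309]
wrist_torque [-1.887, 0.957, -1.526]
grasp_force 7.084
width 0.015
8.3 [ 0.5271 -0.1859  0.1352] [[-0.771, 0.092, 0.63], [0.066, 0.996, -0.065], [-0.634, -0.008, -0.774]] [ -2.3177 -13.7024  -2.3085]
dipper_mid 0.87 [316.2 220.5] [(0.09, array([ 0.5653, -0.1928])), (0.1, array([ 0.5482, -0.1909]))]
```

View pics/c4.png

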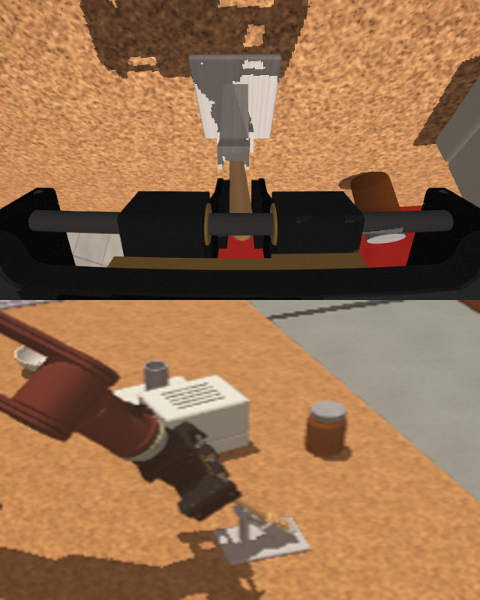

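Joint 6 reached its range limit (−153.6°), so the pose stopped about 9 mm short. I'll open, spin the tool about the stick axis away from the limit, and re-seat the grip.

Call:
jog_arm(linear=[[0,0,0],[0,0,0],[0,0,0],[0,0,0],[0,0,0],[0,0,0],[0,0,0],[0,0,0],[0,0,0],[0,0,0],[0,0,0]], dr=[[0,0,0],[0,0,0],[0,0,0],[0,0,0],[0,0,5],[0,0,8],[0,0,8],[0,0,6],[0,0,3],[0,0,0],[0,0,0]], fingers=0.06)

```text
time_s: 9.55
tcp_pos: [0.5267, -0.1836, 0.1342]
tool_rot: [[-0.624, 0.463, 0.629], [0.555, 0.83, -0.06], [-0.55, 0.312, -0.775]]
wrist_force: [0.2, -1.0, 0.8]
width: 0.0599
grasp_force: 0.0
```

Run:
```python
from look import *
o=get_obs(); R=np.array(o["tool_rot"]);p=np.array(o["tcp_pos"])
print(o["q"],p,R,o["width"],o["wrist_force"])
d=np.array([-.641,.049,.766]); goal=np.array([.5245,-.190,.125])
print("shift tool",R.T@(goal-p)); a=np.cross(R[:,2],-d); print("turn tool deg",np.degrees(R.T@a))
```

```text
[ -40.6179  -16.1391  134.5608   39.9254   34.6063 -123.6487] [ 0.5267 -0.1836  0.1342] [[-0.6243  0.4627  0.6294]
 [ 0.5549  0.8298 -0.0596]
 [-0.5498  0.3121 -0.7748]] 0.059898786205953326 [ 0.2008 -0.9976  0.7607]
shift tool [ 0.0029 -0.0092  0.0061]
turn tool deg [-0.9695 -0.3542  0.    ]
```

Call:
jog_arm(linear=[[0.001,-0.003,0.002],[0.001,-0.003,0.002],[0.001,-0.003,0.002],[0,0,0],[0,0,0]], dr=[[-0.5,-0.2,0],[-0.5,-0.2,0],[0,0,0],[0,0,0],[0,0,0]])

```text
time_s: 10.05
tcp_pos: [0.5245, -0.19, 0.1252]
tool_rot: [[-0.619, 0.453, 0.642], [0.556, 0.83, -0.049], [-0.555, 0.326, -0.765]]
wrist_force: [0.2, -0.3, -1.2]
width: 0.06
grasp_force: 0.0
```

Call:
jog_arm(linear=[[0,0,0],[0,0,0],[0,0,0],[0,0,0],[0,0,0],[0,0,0],[0,0,0],[0,0,0],[0,0,0],[0,0,0]], dr=[[0,0,0],[0,0,0],[0,0,0],[0,0,0],[0,0,0],[0,0,0],[0,0,0],[0,0,0],[0,0,0],[0,0,0]], fingers=0.005, grip_force=20)

```text
time_s: 11.05
tcp_pos: [0.5246, -0.1901, 0.1253]
tool_rot: [[-0.619, 0.453, 0.642], [0.556, 0.83, -0.05], [-0.555, 0.326, -0.765]]
wrist_force: [0.6, -0.6, 1.1]
width: 0.0125
grasp_force: 20.0
```

Run:
```python
from look import *
o=get_obs(); R=np.array(o["tool_rot"]);print(o["q"],o["wrist_force"],R)
print("up 0.1 in tool",R.T@[0,0,.1])
```

```text
[ -42.5703  -14.7786  135.0809   44.4775   34.5966 -129.5223] [ 0.6437 -0.577   1.1393] [[-0.6187  0.4528  0.642 ]
 [ 0.5559  0.8298 -0.0495]
 [-0.5551  0.3262 -0.7651]]
up 0.1 in tool [-0.0555  0.0326 -0.0765]
```

Call:
jog_arm(linear=[[-0.0028,0.0016,-0.0038],[-0.0055,0.0033,-0.0077],[-0.0083,0.0049,-0.0115],[-0.0083,0.0049,-0.0115],[-0.0083,0.0049,-0.0115],[-0.0083,0.0049,-0.0115],[-0.0083,0.0049,-0.0115],[-0.0083,0.0049,-0.0115],[-0.0083,0.0049,-0.0115],[-0.0055,0.0033,-0.0077],[0,0,0]], dr=[[0,0,0],[0,0,0],[0,0,0],[0,0,0],[0,0,0],[0,0,0],[0,0,0],[0,0,0],[0,0,0],[0,0,0],[0,0,0]])

```text
time_s: 12.15
tcp_pos: [0.525, -0.1905, 0.2577]
tool_rot: [[-0.617, 0.452, 0.644], [0.555, 0.83, -0.051], [-0.558, 0.325, -0.763]]
wrist_force: [-0.3, 0.0, -0.7]
width: 0.0129
grasp_force: 20.0
```

Run:
```python
from look import *
o=get_obs(); R=np.array(o["tool_rot"]);print(o["q"],o["wrist_force"],o["width"],o["grasp_force"])
z=R[:,2]; a=np.cross(z,[0,0,-1]); a=a/np.linalg.norm(a)*np.degrees(np.arccos(-z[2])); print("to vertical, tool rotvec",R.T@a)
from scipy.spatial.transform import Rotation as Q
R2=Q.from_rotvec(np.radians(a)).as_matrix()@R; print("tool rot after",R2)
p=np.array(o["tcp_pos"]); print("shift to (.5,.15,.40)",R2.T@(np.array([.5,.15,.40])-p))
```

```text
[ -42.5719  -26.7919  128.1454   31.5316   49.5229 -112.2863] [-0.2766  0.027  -0.7116] 0.012850222014394352 19.999866555444896
to vertical, tool rotvec [20.275  34.7473 -0.    ]
tool rot after [[-0.821   0.5709 -0.    ]
 [ 0.5709  0.821  -0.    ]
 [ 0.     -0.     -1.    ]]
shift to (.5,.15,.40) [ 0.2149  0.2652 -0.1423]
```

Call:
jog_arm(linear=[[-0.0083,0.0049,-0.0115],[-0.0083,0.0049,-0.0115],[0,0,0],[0,0,0],[0,0,0],[0,0,0],[0,0,0],[0,0,0],[0,0,-0.015],[0,0,-0.02],[0,0,-0.008],[0,0,0]], dr=[[0,0,0],[0,0,0],[2.3,3.95,0],[4,6.85,0],[4,6.85,0],[4,6.85,0],[4,6.85,0],[2,3.4,0],[0,0,0],[0,0,0],[0,0,0],[0,0,0]])

```text
time_s: 13.35
tcp_pos: [0.5249, -0.1904, 0.3312]
tool_rot: [[-0.821, 0.571, 0.002], [0.571, 0.821, -0.0], [-0.002, 0.001, -1.0]]
wrist_force: [0.3, -0.5, -1.3]
width: 0.0123
grasp_force: 20.0
```

Call:
jog_arm(linear=[[0.01,0.018,0],[0.018,0.032,0],[0.02,0.035,0],[0.02,0.035,0],[0.02,0.035,0],[0.02,0.035,0],[0.02,0.035,0],[0.02,0.035,0],[0.02,0.035,0],[0.02,0.035,0],[0.02,0.035,0],[0.017,0.032,0],[0.01,0.02,0],[0,0,0],[0,0,0],[0,0,0]], dr=[[0,0,0],[0,0,0],[0,0,0],[0,0,0],[0,0,0],[0,0,0],[0,0,0],[0,0,0],[0,0,0],[0,0,0],[0,0,0],[0,0,0],[0,0,0],[0,0,0],[0,0,0],[0,0,0]])

```text
time_s: 14.95
tcp_pos: [0.5694, 0.2855, 0.329]
tool_rot: [[-0.82, 0.572, -0.003], [0.572, 0.82, 0.001], [0.003, -0.0, -1.0]]
wrist_force: [-0.4, -0.7, -1.2]
width: 0.0129
grasp_force: 20.0
```

Run:
```python
from look import *
print(np.array(get_obs()["q"]))
look("w5",["cup_rim","cup_floor","lever_top","dipper_foot","dipper_mid"])
for c in ["side","top"]:
    camera(c)
    for t in ["dipper_foot","cup_rim"]: 
        for k in tip_of(t,c)[:1]: print(c,t,k["score"],np.array(k["point"])*[640,400])
o=get_obs();p=np.array(o["tcp_pos"]);z=np.array(o["tool_rot"])[:,2]
print("foot expected px",proj("wrist",[p+.131*z,[p[0],p[1],.125],[.57,.286,.125]]))
```

```text
[ 19.4715  11.7992  77.1515   0.1362  91.1772 -35.6546]
14.95 [0.5694 0.2855 0.329 ] [[-0.82, 0.572, -0.003], [0.572, 0.82, 0.001], [0.003, -0.0, -1.0]] [-0.3832 -0.7208 -1.1751]
cup_floor 0.6 [321.7 161.8] [(0.045, array([0.571 , 0.2889]))]
lever_top 0.88 [163.5 195. ] [(0.125, array([0.4851, 0.1242]))]
dipper_foot 0.68 [321.1 196.2] [(0.02, array([0.6164, 0.2566])), (0.03, array([0.614 , 0.2583]))]
dipper_mid 0.57 [320.  234.5] [(0.09, array([0.6415, 0.2374])), (0.1, array([0.638 , 0.2398]))]
side dipper_foot 0.61 [283.776 137.4  ]
side cup_rim 0.84 [283.392 154.6  ]
top cup_rim 0.73 [239.424 204.8  ]
foot expected px [[318.5485 192.1077]
 [318.8905 175.2473]
 [318.6909 175.9018]]
```

View pics/w5.png

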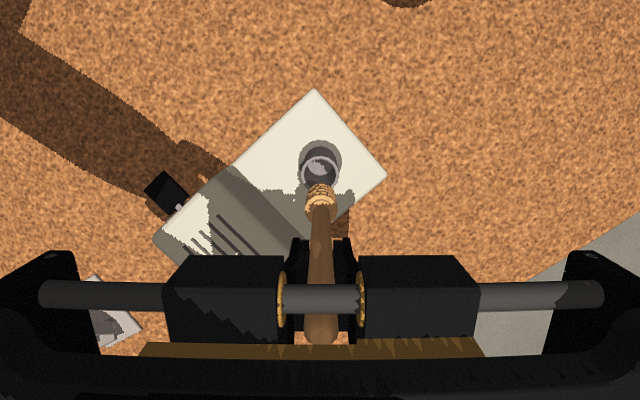

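The cup mouth ring is centred near (320,173) and the dipper head is just below it at about (320,197). The lever paddle is at (166,195). I'll zoom in to line up the head with the cup, overlaying the predicted circles.

Run:
```python
from look import *
im=cv2.imread("pics/w5.png")[130:230,260:390]; S=6
im=cv2.resize(im,None,fx=S,fy=S,interpolation=cv2.INTER_CUBIC)
o=get_obs();p=np.array(o["tcp_pos"]);z=np.array(o["tool_rot"])[:,2]
t=np.linspace(0,2*np.pi,60)
def circ(c,r,col):
    P=np.array(c)+r*np.c_[np.cos(t),np.sin(t),0*t]; q=((proj("wrist",P)-[260,130]+.5)*S).astype(np.int32)
    cv2.polylines(im,[q.reshape(-1,1,2)],True,col,1)
circ([.57,.286,.125],.022,(0,255,0)); circ([.57,.286,.125],.018,(0,255,0))
circ(p+.131*z,.013,(255,0,0)); circ(p+.086*z,.013,(255,0,255))
cv2.imwrite("pics/w5c.png",im)
```

```text
(no output)
```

View pics/w5c.png

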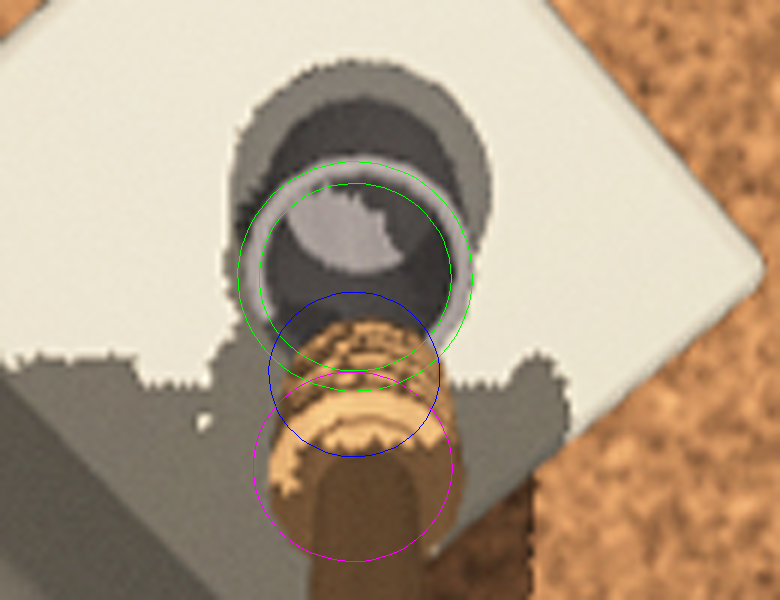

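The cup ring is about 1 mm from the assumed centre. The head sits about 2 mm to tool +y and slightly −x, well within the 5 mm clearance. I'll make a small correction and lower it.

Call:
jog_arm(linear=[[0.0015,-0.0005,0],[0,0,0.015],[0,0,0.02],[0,0,0.02],[0,0,0.015],[0,0,0.015],[0,0,0.015],[0,0,0.01],[0,0,0],[0,0,0]], dr=[[0,0,0],[0,0,0],[0,0,0],[0,0,0],[0,0,0],[0,0,0],[0,0,0],[0,0,0],[0,0,0],[0,0,0]])

```text
time_s: 16.55
tcp_pos: [0.5678, 0.2874, 0.2193]
tool_rot: [[-0.821, 0.571, -0.003], [0.571, 0.821, 0.002], [0.003, 0.0, -1.0]]
wrist_force: [0.4, -0.2, -0.8]
width: 0.0123
grasp_force: 20.0
```

Call:
jog_arm(linear=[[0,0,0.01],[0,0,0.01],[0,0,0.008],[0,0,0.004],[0,0,0.002],[0,0,0],[0,0,0]], dr=[[0,0,0],[0,0,0],[0,0,0],[0,0,0],[0,0,0],[0,0,0],[0,0,0]])

```text
time_s: 17.25
tcp_pos: [0.5678, 0.2875, 0.1854]
tool_rot: [[-0.821, 0.571, -0.002], [0.571, 0.821, 0.002], [0.003, 0.0, -1.0]]
wrist_force: [0.6, 0.9, -0.7]
width: 0.0123
grasp_force: 20.0
```

Call:
jog_arm(linear=[[0,0,0.002],[0,0,0.002],[0,0,0]], dr=[[0,0,0],[0,0,0],[0,0,0]])

```text
time_s: 17.55
tcp_pos: [0.5674, 0.2873, 0.1808]
tool_rot: [[-0.821, 0.571, -0.003], [0.571, 0.821, 0.002], [0.004, -0.0, -1.0]]
wrist_force: [0.4, -0.3, -0.5]
width: 0.0126
grasp_force: 20.0
```

Call:
jog_arm(linear=[[0,0,0.002],[0,0,0.001],[0,0,0]], dr=[[0,0,0],[0,0,0],[0,0,0]])

```text
time_s: 17.85
tcp_pos: [0.5674, 0.2874, 0.1778]
tool_rot: [[-0.821, 0.571, -0.003], [0.571, 0.821, 0.002], [0.004, -0.0, -1.0]]
wrist_force: [-0.2, -0.0, -0.4]
width: 0.0121
grasp_force: 20.0
```

Call:
jog_arm(linear=[[0,0,0.0015],[0,0,0.0005],[0,0,0]], dr=[[0,0,0],[0,0,0],[0,0,0]])

```text
time_s: 18.15
tcp_pos: [0.5674, 0.2874, 0.1759]
tool_rot: [[-0.821, 0.571, -0.003], [0.571, 0.821, 0.002], [0.004, -0.0, -1.0]]
wrist_force: [0.1, -0.3, -1.2]
width: 0.0122
grasp_force: 20.0
```

Call:
jog_arm(linear=[[0,0,0.0015],[0,0,0.0005],[0,0,0]], dr=[[0,0,0],[0,0,0],[0,0,0]])

```text
time_s: 18.45
tcp_pos: [0.5674, 0.2874, 0.1739]
tool_rot: [[-0.821, 0.571, -0.003], [0.571, 0.821, 0.002], [0.004, -0.0, -1.0]]
wrist_force: [-0.3, -0.5, -1.4]
width: 0.0129
grasp_force: 20.0
```

Call:
jog_arm(linear=[[0,0,0.001],[0,0,0.0005],[0,0,0]], dr=[[0,0,0],[0,0,0],[0,0,0]])

```text
time_s: 18.75
tcp_pos: [0.5675, 0.2874, 0.1725]
tool_rot: [[-0.821, 0.571, -0.003], [0.571, 0.821, 0.002], [0.004, -0.0, -1.0]]
wrist_force: [0.0, 0.2, -0.1]
width: 0.0126
grasp_force: 20.0
```

Call:
jog_arm(linear=[[0,0,0.001],[0,0,0.0005],[0,0,0]], dr=[[0,0,0],[0,0,0],[0,0,0]])

```text
time_s: 19.05
tcp_pos: [0.5674, 0.2874, 0.1709]
tool_rot: [[-0.821, 0.571, -0.003], [0.571, 0.821, 0.002], [0.004, -0.0, -1.0]]
wrist_force: [-0.6, -0.6, -0.9]
width: 0.0123
grasp_force: 20.0
```

Call:
jog_arm(linear=[[0,0,0.001],[0,0,0.0005],[0,0,0]], dr=[[0,0,0],[0,0,0],[0,0,0]])

```text
time_s: 19.35
tcp_pos: [0.5678, 0.2875, 0.1702]
tool_rot: [[-0.821, 0.571, -0.002], [0.571, 0.821, 0.002], [0.003, 0.001, -1.0]]
wrist_force: [0.3, -0.7, 3.3]
width: 0.0126
grasp_force: 20.0
```

Call:
jog_arm(linear=[[0,0,0.001],[0,0,0.0005],[0,0,0]], dr=[[0,0,0],[0,0,0],[0,0,0]])

```text
time_s: 19.65
tcp_pos: [0.5682, 0.2876, 0.1701]
tool_rot: [[-0.821, 0.571, -0.001], [0.571, 0.821, 0.002], [0.002, 0.001, -1.0]]
wrist_force: [-1.7, -1.7, 8.3]
width: 0.0125
grasp_force: 20.0
```

Run:
```python
from look import *
camera("side"); look("w6",["dipper_mid","cup_rim","dipper"])
for t in ["dipper_mid","cup_rim","dipper"]:
    for k in tip_of(t,"side")[:1]: print(t,k["score"],np.array(k["point"])*[640,400])
o=get_obs();p=np.array(o["tcp_pos"]);z=np.array(o["tool_rot"])[:,2]
for s in (.03,.036,.042): print(s,proj("side",[p+s*z]),proj("wrist",[p+s*z]))
print(o["wrist_force"])
```

```text
19.7 [0.5682 0.2876 0.1701] [[-0.821, 0.571, -0.001], [0.571, 0.821, 0.002], [0.002, 0.002, -1.0]] [-1.1142 -1.3263  8.2613]
dipper_mid 0.69 [264.1 229. ] [(0.09, array([0.5568, 0.2441])), (0.1, array([0.5546, 0.2478]))]
dipper_mid 0.55 [319.6 236.1] [(0.09, array([0.5865, 0.2762])), (0.1, array([0.583 , 0.2787]))]
cup_rim 0.9 [317.  227.4] [(0.125, array([0.5682, 0.2869]))]
dipper 0.79 [320.1 195.2] [(0, array([0.5806, 0.281 ]))]
dipper_mid 0.44 [282.624 151.08 ]
cup_rim 0.77 [284.672 152.2  ]
0.03 [[284.0282 150.906 ]] [[317.7658 235.6655]]
0.036 [[284.0891 152.0771]] [[317.8339 231.9693]]
0.042 [[284.1499 153.243 ]] [[317.8984 228.4666]]
[-1.5736 -0.5262  8.8187]
```

Contact came at the expected depth, with the foot on the cup floor. I'll ease the push, release and retreat straight up.

Call:
jog_arm(linear=[[0,0,-0.001],[0,0,-0.0007],[0,0,0]], dr=[[0,0,0],[0,0,0],[0,0,0]])

```text
time_s: 20.35
tcp_pos: [0.5678, 0.2875, 0.1702]
tool_rot: [[-0.821, 0.571, -0.002], [0.571, 0.821, 0.002], [0.003, 0.001, -1.0]]
wrist_force: [0.6, 0.2, 4.9]
width: 0.013
grasp_force: 20.0
```

Call:
jog_arm(linear=[[0,0,0],[0,0,0],[0,0,0],[0,0,0],[0,0,0],[0,0,0],[0,0,-0.008],[0,0,-0.012],[0,0,-0.02],[0,0,-0.03],[0,0,-0.03],[0,0,-0.02],[0,0,-0.01],[0,0,0],[0,0,0]], dr=[[0,0,0],[0,0,0],[0,0,0],[0,0,0],[0,0,0],[0,0,0],[0,0,0],[0,0,0],[0,0,0],[0,0,0],[0,0,0],[0,0,0],[0,0,0],[0,0,0],[0,0,0]], fingers=0.06)

```text
time_s: 21.85
tcp_pos: [0.5676, 0.2871, 0.2991]
tool_rot: [[-0.821, 0.571, -0.004], [0.571, 0.821, 0.002], [0.004, -0.001, -1.0]]
wrist_force: [-0.1, 0.5, -0.4]
width: 0.0601
grasp_force: 0.0
```

Run:
```python
from look import *
look("w7",["lever_top","cup_rim","dipper_mid","steriliser"])
w=cv2.imread("pics/w7.png"); s=camera("side")[100:220,230:370,::-1]
cv2.imwrite("pics/c7.png",np.vstack([cv2.resize(w,(480,300)),cv2.resize(s,(480,300),interpolation=cv2.INTER_CUBIC)]))
o=get_obs();p=np.array(o["tcp_pos"])
for h in (.235,.045): print(h,proj("wrist",[[.569,.287,h]]),proj("side",[[.569,.287,h]]))
```

```text
21.85 [0.5676 0.2871 0.2991] [[-0.821, 0.571, -0.004], [0.571, 0.821, 0.002], [0.004, -0.001, -1.0]] [-0.087   0.4878 -0.4219]
lever_top 0.68 [151.8 201.3] [(0.125, array([0.4816, 0.1274]))]
cup_rim 0.81 [318.7 182.1] [(0.125, array([0.567 , 0.2865]))]
dipper_mid 0.67 [321.2 184.2] [(0.09, array([0.5776, 0.2824])), (0.1, array([0.5756, 0.2838]))]
steriliser 0.75 [277.8 193.4] [(0, array([0.5717, 0.2107]))]
0.235 [[319.3754 219.234 ]] [[283.2368 131.6742]]
0.045 [[320.004  167.9268]] [[285.2229 168.9286]]
```

View pics/c7.png

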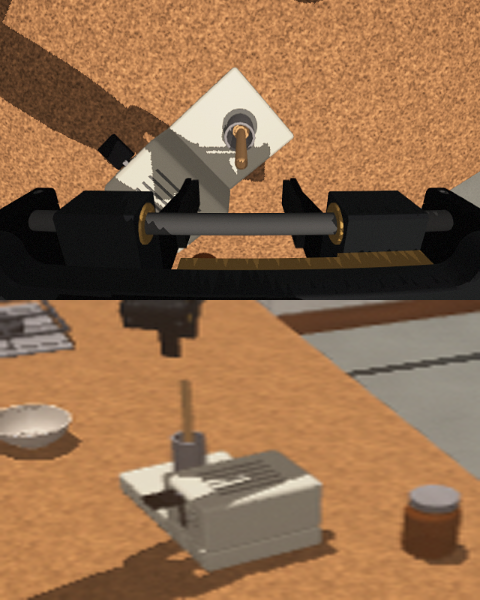

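The dipper stands upright in the cup, let go and clear of the gripper. In the wrist half of the picture the lever paddle is at (115,150). Next I'll close the fingers, yaw to match the steriliser and go above the lever.

Call:
jog_arm(linear=[[0,0,0],[0,0,0],[0,0,0],[0,0,0],[0,0,0],[0,0,0],[0.01,-0.015,0],[0.02,-0.03,0],[0.022,-0.032,0],[0.022,-0.032,0],[0.018,-0.0266,0],[0.01,-0.015,0],[0,0,0.02],[0,0,0.035],[0,0,0.035],[0,0,0.02],[0,0,0.01],[0,0,0],[0,0,0]], dr=[[0,0,-5],[0,0,-8],[0,0,-8],[0,0,-8],[0,0,-8],[0,0,-3.5],[0,0,0],[0,0,0],[0,0,0],[0,0,0],[0,0,0],[0,0,0],[0,0,0],[0,0,0],[0,0,0],[0,0,0],[0,0,0],[0,0,0],[0,0,0]], fingers=0)

```text
time_s: 24.05
tcp_pos: [0.4817, 0.1275, 0.1808]
tool_rot: [[-0.995, -0.099, -0.001], [-0.099, 0.995, 0.002], [0.001, 0.002, -1.0]]
wrist_force: [-0.4, 0.3, 0.2]
width: 0.0007
grasp_force: 0.0
```

Run:
```python
from look import *
look("w8",["lever_top","steriliser","cup_rim"]); print(np.array(get_obs()["q"]))
camera("side")
for k in tip_of("lever_top","side")[:1]: print(k["score"],np.array(k["point"])*[640,400], proj("side",[[.482,.127,.125]]))
```

```text
24.05 [0.4817 0.1275 0.1808] [[-0.995, -0.099, -0.001], [-0.099, 0.995, 0.002], [0.001, 0.002, -1.0]] [-0.3638  0.2998  0.1621]
lever_top 0.69 [316.6 218.5] [(0.125, array([0.4819, 0.1263]))]
steriliser 0.56 [380.2 264. ] [(0, array([0.5762, 0.208 ]))]
cup_rim 0.93 [499.5 336.2] [(0.125, array([0.5692, 0.2845]))]
cup_rim 0.56 [511.2 350.9] [(0.125, array([0.5835, 0.2993]))]
[  5.6692  -2.9268 108.5937   0.131   74.3427 -90.0601]
0.54 [284.608 154.92 ] [[276.6146 178.1974]]
```

Call:
jog_arm(linear=[[0,0,0.02],[0,0,0.02],[0,0,0.01],[0,0,0.005],[0,0,0.005],[0,0,0.005],[0,0,0.005],[0,0,0]], dr=[[0,0,0],[0,0,0],[0,0,0],[0,0,0],[0,0,0],[0,0,0],[0,0,0],[0,0,0]], grip_force=20)

```text
time_s: 25.15
tcp_pos: [0.4806, 0.1276, 0.111]
tool_rot: [[-0.995, -0.099, -0.004], [-0.099, 0.995, 0.002], [0.004, 0.002, -1.0]]
wrist_force: [-7.8, -0.6, 10.8]
width: 0.0004
grasp_force: 5.1
```

Call:
jog_arm(linear=[[0,0,0.005],[0,0,0.005],[0,0,0.004],[0,0,0.003],[0,0,0],[0,0,0]], dr=[[0,0,0],[0,0,0],[0,0,0],[0,0,0],[0,0,0],[0,0,0]])

```text
time_s: 25.75
tcp_pos: [0.481, 0.1276, 0.0946]
tool_rot: [[-0.995, -0.099, -0.003], [-0.099, 0.995, 0.002], [0.003, 0.002, -1.0]]
wrist_force: [-6.7, -1.1, 9.9]
width: 0.0005
grasp_force: 4.9
```

Call:
jog_arm(linear=[[0,0,0.003],[0,0,0.003],[0,0,0.002],[0,0,0.001],[0,0,0],[0,0,0]], dr=[[0,0,0],[0,0,0],[0,0,0],[0,0,0],[0,0,0],[0,0,0]])

```text
time_s: 26.35
tcp_pos: [0.4811, 0.1276, 0.087]
tool_rot: [[-0.995, -0.1, -0.003], [-0.1, 0.995, 0.001], [0.003, 0.002, -1.0]]
wrist_force: [-11.3, -2.9, 21.0]
width: 0.0007
grasp_force: 10.7
```

Call:
jog_arm(linear=[[0,0,0.001],[0,0,0.001],[0,0,0],[0,0,0]], dr=[[0,0,0],[0,0,0],[0,0,0],[0,0,0]])

```text
time_s: 26.75
tcp_pos: [0.4812, 0.1277, 0.0868]
tool_rot: [[-0.995, -0.1, -0.003], [-0.1, 0.995, 0.001], [0.003, 0.002, -1.0]]
wrist_force: [-18.0, -3.4, 35.2]
width: 0.0007
grasp_force: 17.7
```

The lever is at its hard stop (TCP z 0.087, force rising). I'll ease the push slightly, do a last check and hand in.

Call:
jog_arm(linear=[[0,0,-0.001],[0,0,0],[0,0,0],[0,0,0]], dr=[[0,0,0],[0,0,0],[0,0,0],[0,0,0]])

```text
time_s: 27.15
tcp_pos: [0.4812, 0.1276, 0.0869]
tool_rot: [[-0.995, -0.1, -0.003], [-0.1, 0.995, 0.001], [0.003, 0.002, -1.0]]
wrist_force: [-15.7, -3.2, 29.1]
width: 0.0004
grasp_force: 14.1
```

Run:
```python
from look import *
for c in ["side","wrist"]:
    camera(c)
    for t in ["dipper_mid","lever_top"]:
        for k in tip_of(t,c)[:1]: print(c,t,k["score"],np.array(k["point"])*[640,400],proj(c,[[.568,.287,.14],[.482,.127,.087]]).round(0).tolist())
o=get_obs(); print(o["tcp_pos"],o["wrist_force"])
if .085<o["tcp_pos"][2]<.0880 and o["wrist_force"][2]>15: print(hand_in())
```

```text
side lever_top 0.4 [272.32 190.68] [[284.0, 151.0], [277.0, 186.0]]
wrist lever_top 0.71 [312.384 255.   ] [[598.0, 466.0], [317.0, 257.0]]
[0.4812 0.1276 0.0869] [-14.8345  -2.1152  28.5298]
the job is handed in; nothing more can be done
None
```

I handed the job in at about 27 s: the dipper was last seen upright in the cup, released, before I pressed the lever; I couldn't re-confirm it just before hand-in. The lever is held at its bottom stop with about 29 N.

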